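# Stroke the dose tray's lids shut

## Task

The five lids of the dose tray stand ajar. Starting at the end with the rounded ear, stroke lightly along the row with the fingertips so that the lids are folded flat one after another, from the ear end to the far end, then take the hand away. Nothing is to be picked up: do not lift or tip the tray or shove it along the counter, do not bend a lid back past upright, and leave the jar, carton and vial standing beside it alone.

Things in the scene. Friction and masses are not known exactly. Their poses are not given: they have to be found in the camera images.
- tray: Loose narrow dusty-pink plastic tray, about 1 kg, 214 mm long (its x), 56 wide (y), 38 high on rubber feet, at any yaw. Origin: centre of underside. Five lidded compartments along x, centred at x = -84, -42, 0, 42, 84 mm. A flat rounded ear 36 mm wide, top at z = 33 mm, sticks out of the -x end to x = -147 mm. The free edges of the lids swing up on hinges that lie on each lid's side nearer the ear.
- start (a point): Fixed to the tray at the first lid's hinge line (ear end), on the middle line of the row, at the height of the shut lids' tops (42 mm above the underside). x axis along the row away from the ear, z up. A fingertip moving at this height along +x runs onto each lid from its hinge side and folds it down; moving along -x it would catch under the free edges.
- finish (a point): Point at the far end on the same line and height, 206 mm from start: the free edge of the fifth lid when shut.
- pill_jar: Loose amber jar, 42 mm diameter, 70 mm high, upright beside the tray, 100 mm or so from its middle line. Origin: centre of its underside. To be left alone.
- carton: Loose paper-white carton 75 x 40 x 30 mm high, lying on the other side of the tray. Origin: centre of its underside. To be left alone.
- vial: Loose glass vial, 26 mm diameter, 50 mm high, upright on the same side as the jar. Origin: centre of its underside. To be left alone.
- lid1 (a joint): Opening angle (rad) of lid 1 from the ear end: 0 shut flat, 1.57 upright; starts at 0.45 to 1.05. White lid 38 mm long along the row, 50 wide, 3 thick, hinged 19 mm to the -x side of its compartment's centre, hinge at z = 40.5 mm. Stiff hinge: the lid stays where it is left; about 0.2 N at its free edge moves it.
- lid2 (a joint): Opening angle (rad) of lid 2 from the ear end: 0 shut flat, 1.57 upright; starts at 0.45 to 1.05. White lid 38 mm long along the row, 50 wide, 3 thick, hinged 19 mm to the -x side of its compartment's centre, hinge at z = 40.5 mm. Stiff hinge: the lid stays where it is left; about 0.2 N at its free edge moves it.
- lid3 (a joint): Opening angle (rad) of lid 3 from the ear end: 0 shut flat, 1.57 upright; starts at 0.45 to 1.05. White lid 38 mm long along the row, 50 wide, 3 thick, hinged 19 mm to the -x side of its compartment's centre, hinge at z = 40.5 mm. Stiff hinge: the lid stays where it is left; about 0.2 N at its free edge moves it.
- lid4 (a joint): Opening angle (rad) of lid 4 from the ear end: 0 shut flat, 1.57 upright; starts at 0.45 to 1.05. White lid 38 mm long along the row, 50 wide, 3 thick, hinged 19 mm to the -x side of its compartment's centre, hinge at z = 40.5 mm. Stiff hinge: the lid stays where it is left; about 0.2 N at its free edge moves it.
- lid5 (a joint): Opening angle (rad) of lid 5 from the ear end: 0 shut flat, 1.57 upright; starts at 0.45 to 1.05. White lid 38 mm long along the row, 50 wide, 3 thick, hinged 19 mm to the -x side of its compartment's centre, hinge at z = 40.5 mm. Stiff hinge: the lid stays where it is left; about 0.2 N at its free edge moves it.

How it is judged:
By the outcome, as a careful person would: the job done as asked, in the order asked, and still so for the second after the job is handed in, with the robot touching nothing.
It also fails if it takes over 45 s, if anything falls off the work surface, if the arm or the gripper's body presses on something with over 40 N, if the wrist force passes 120 N, or if a joint passes its speed limit or range.

## Robot

A 6-joint arm with a two-finger parallel gripper is mounted at the origin on the work surface. World frame = base frame: x ahead of the robot, y to its left, z up, the work surface at z = 0. Lengths are in mm, angles in rad, forces in N, time in s.
With the tool pointing down it reaches from about 350 to 775 mm from the base axis. Payload 7.3 kg.
Tool frame: the origin (TCP) lies midway between the tips of the shut fingers; the grasp point (between the pads) lies 19 mm behind it (bot.tcp_to_grasp is the distance from the TCP to the grasp point, in mm); z points along the fingers, y is the line along which they close (so a half turn about z gives the same grasp; the last joint's range is limited). The gripper opens to 92 mm and grips with 3 to 60 N. Pads are 19 mm wide; open, the fingers measure 130 mm over their backs; the gripper's body (75 mm by 190 mm) begins 47 mm behind the grasp point.
Start: joints at [-1.378, 0.342, 1.524, -0, 1.275, -0.146], TCP at [174.51, -495.171, 196.841] pointing down, gripper open.
Joint ranges: [-2.53, 2.53], [-0.77, 2.02], [0.04, 2.7], [-1, 4.14], [0.28, 2.66], [-3.11, 3.11]. Speed limits (rad/s): [2.57, 2.57, 3.14, 3.14, 3.14, 3.14].

## Interface

Orientations are given as [roll, pitch, yaw] about the fixed x, y, z axes, in that order (R = Rz(yaw) Ry(pitch) Rx(roll)).
In Python, from plant import bot, viewer gives the robot as it stands. The module is installed in compiled form; this text tells all that it offers.
- The arm moves only by the shell command python3 -m handwheel 'ROWS'. ROWS is text: rows parted by semicolons, each of 7 numbers parted by spaces: the shift along the tool's x, y, z scaled (see below), then the turn, a rotation vector about the tool's x, y, z scaled (see below), then the opening, from -1 (shut) to 1 (fully open), so that 0 is half open. In form: tx ty tz rx ry rz gripper; .... A call has 1 to 8 rows; each row is the pose to reach, as a shift and turn from the pose commanded when the call began, along the tool's axes at that moment, turning the shorter way round; what a row does not reach only later rows make up. The controller multiplies each number of a shift by 10 cm and each number of a turn by pi rad. A row lasts 1/12 s, in which the tool goes at most 41.7 mm and 7.16 degrees, less where a joint would pass 70% of its speed; a pose out of reach is approached as far as the arm can. A call with a number of a shift or a turn outside -1 to 1 is refused whole. A call with a gripper value outside its range is refused whole. The fingers move at their own pace and stop on an object; the grip force is fixed at half the most. Time passes only in rows, so rows that repeat a pose let the fingers close. It gives the time, the measured TCP pose, the force, the opening and the grip force at its end, in the units of the state.
- bot.get_obs(): the state, without advancing time (a new reading comes with each control period).
- viewer.capture(name): name is "scene" or "side" or "wrist"; returns a dict with "frame" (480x640x3 uint8, red, green, blue), "fov_y" (degrees; the focal length in pixels is half the picture's height over the tangent of half this angle, whatever the lens; pixels are square), "cx", "cy" (the principal point, pixels), "T" (4x4, takes a point from camera to world coordinates). Camera axes: x right, y down, z forward; pixel columns grow to the right and rows downward; lengths in mm; the calibration is good to about 2 mm. The wrist camera is an equidistant fisheye: a pixel r from the principal point sees the ray r / f radians off the axis. A picture is of the moment at which its call begins. There is no depth.
- bot.close_job(): hands the job in; it is judged then, once.
Trained networks look in a picture, given as the dict that the camera call returned (one of the last four; its "shot" number tells which), for a name from the list of things; names that differ only in an ending like _2 or _b are one class to them, and where a whole thing is asked for, a point or a joint stands for the part that bears it (a point fixed in the world has none). Each returns a list of dicts, best first, with "score" (0 to 1); they miss things now and then, are a little off and sometimes report something else, mostly with a low value. They report only what shows in the picture. A call takes as long as a camera call.
- viewer.recognise(target, picture): "centre" ([column, row] in pixels, amid what is visible of it).
- viewer.cut_out(target, picture): "pixels" (480x640 bool, what is visible of it) and "centre" ([column, row] in pixels, amid what is visible of it).
The state is a dict: "time": time; "joint_positions": joint angles; "dq": joint speeds; "tau": joint torques, N m; "tool_pos": TCP position; "tcp_rot": TCP orientation; "contact_force": force on the tool from outside, world axes, zero at the start; "moment": the same for the moment, N m; "grip_width": finger opening in mm; "finger_force": force on a finger pad.
Only numpy, scipy, OpenCV 4.12 (cv2) and the standard library are available. Lean on these libraries where they do the work, as an engineer would, in place of code of your own. Each camera call takes 0.05 s, during which the arm holds its last target. There are 200 camera calls.

## Working session

There is one attempt and no reset: what is moved stays moved. The work goes in short steps, Python scripts to look and compute and a shell command to move; the robot and the scene stay as the last step left them, time stands still between calls to the robot, and variables do not carry over. Pictures are saved under pics/ and viewed, at most 10 in all, crops included, and the job is handed in when it is done.

```bash
mkdir -p pics; cat > h.py <<'E'
import numpy as np,cv2
from plant import bot,viewer
def ray(p,uv):
    f=240/np.tan(np.radians(p["fov_y"])/2); T=np.array(p["T"])
    d=np.array([(uv[0]-p["cx"])/f,(uv[1]-p["cy"])/f,1.]); d=T[:3,:3]@d
    return T[:3,3],d/d[2]
def onz(p,uv,z):
    o,d=ray(p,uv); return o+d*(z-o[2])
def proj(p,X):
    f=240/np.tan(np.radians(p["fov_y"])/2); T=np.array(p["T"])
    c=T[:3,:3].T@(np.array(X)-T[:3,3]); return np.array([c[0]/c[2]*f+p["cx"],c[1]/c[2]*f+p["cy"]])
E
python3 - <<'E'
from h import *
o=bot.get_obs();print(o["time"],o["tool_pos"],o["tcp_rot"],o["grip_width"])
for n in ("scene","side"):
    p=viewer.capture(n);cv2.imwrite(f"pics/{n}1.png",p["frame"][:,:,::-1])
    print(n,p["fov_y"],np.round(p["T"],2).tolist())
    for t in("tray","lid1","start","pill_jar","carton","vial"):
        for r in viewer.cut_out(t,p)[:6]:
            print(t,round(r["score"],2),np.round(r["centre"]),r["pixels"].sum(),np.round(onz(p,r["centre"],25)))
E
```

```text
0.0 [ 174.41175827 -494.6875133   196.1080099 ] [-3.14000180e+00 -1.87599994e-04  3.38876099e-01] 91.88525902689258
scene 44.71661318750221 [[-0.32, 0.58, -0.75, 1099.77], [0.95, 0.18, -0.27, 225.77], [-0.02, -0.79, -0.61, 498.2], [0.0, 0.0, 0.0, 1.0]]
tray 0.79 [293. 260.] 10147 [573.  -3.  25.]
lid1 0.96 [268. 249.] 792 [562. -42.  25.]
lid1 0.95 [328. 235.] 717 [510.  24.  25.]
lid1 0.84 [229. 252.] 581 [583. -88.  25.]
lid1 0.83 [362. 230.] 741 [486.  63.  25.]
lid1 0.59 [295. 242.] 579 [538. -13.  25.]
start 0.79 [297. 258.] 10177 [568.   1.  25.]
pill_jar 0.61 [268. 207.] 1512 [472. -80.  25.]
carton 0.81 [286. 334.] 2935 [695.  36.  25.]
vial 0.61 [349. 215.] 406 [457.  36.  25.]
side 47.127030813232196 [[0.93, -0.16, 0.32, 327.77], [-0.36, -0.48, 0.8, -554.91], [0.02, -0.86, -0.51, 458.47], [0.0, 0.0, 0.0, 1.0]]
tray 0.69 [332. 293.] 8781 [578.   2.  25.]
lid1 0.93 [381. 302.] 914 [632. -38.  25.]
lid1 0.92 [302. 266.] 714 [563.  78.  25.]
lid1 0.77 [348. 288.] 866 [603.   5.  25.]
lid1 0.74 [272. 254.] 658 [532. 125.  25.]
lid1 0.58 [326. 275.] 752 [587.  45.  25.]
start 0.95 [328. 293.] 8859 [573.   3.  25.]
pill_jar 0.82 [284. 333.] 2034 [490. -56.  25.]
pill_jar 0.32 [236. 298.] 568 [453.  32.  25.]
carton 0.86 [394. 271.] 1490 [684.  22.  25.]
vial 0.6 [235. 296.] 599 [453.  37.  25.]
```

View pics/scene1.png

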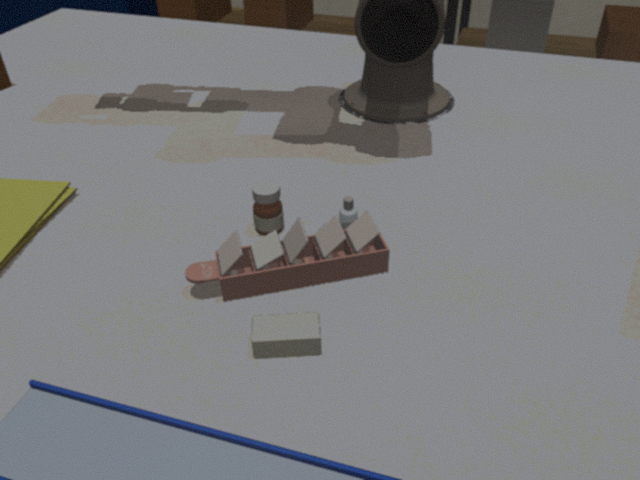

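View pics/side1.png

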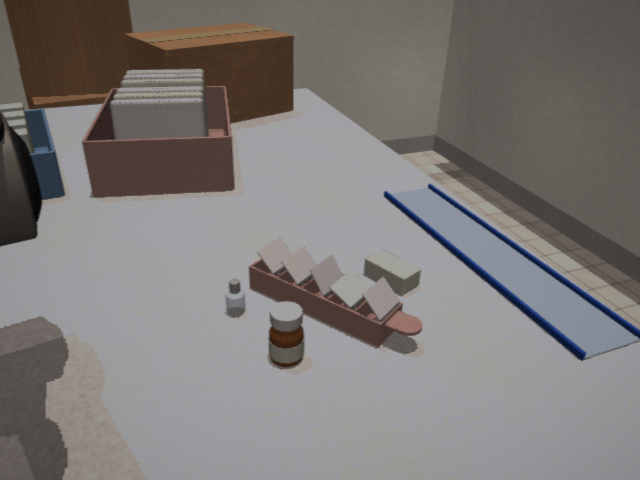

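The scene view shows the ear at about (190,272) and the far end at (388,255). The jar and vial are on the robot side, and the carton is in front at (286,334). The side view shows the ear at (415,323) and the far end at (252,275).

```bash
cat > fit.py <<'E'
from h import *
from scipy.optimize import least_squares,minimize
def W(q,X):
    c,s=np.cos(q[2]),np.sin(q[2]); X=np.atleast_2d(X)
    return np.c_[q[0]+c*X[:,0]-s*X[:,1],q[1]+s*X[:,0]+c*X[:,1],X[:,2]]
E
python3 - <<'E'
from fit import *
S=viewer.capture("scene");D=viewer.capture("side")
print(onz(S,(188,272),33),onz(D,(419,325),33))
for n,p,pts in(("S",S,[(222,299),(388,271)]),("D",D,[(250,288),(381,338)])):
    for u in pts: print(n,onz(p,u,3).round())
# pixel masks: lids + tray, fit tray body by silhouettes of body+ear
obs=[]
for p in(S,D):
    m=viewer.cut_out("tray",p)[0]["pixels"].astype(np.uint8)
    hsv=cv2.cvtColor(p["frame"],cv2.COLOR_RGB2HSV)
    obs.append((p,m))
def sil(p,q):
    im=np.zeros((480,640),np.uint8)
    box=[(x,y,z) for x in(-107,107) for y in(-28,28) for z in(2,38)]
    ear=[(-129+18*np.cos(a),18*np.sin(a),z) for a in np.linspace(0,6.28,20) for z in(29,33)]+[(-107,y,z) for y in(-18,18) for z in(29,33)]
    for P in(box,ear):
        u=np.array([proj(p,X) for X in W(q,P)])
        cv2.fillConvexPoly(im,cv2.convexHull(np.round(u*16).astype(np.int32)),1,shift=4)
    return im
# ignore area above the body (lids): count mask pixels outside sil only if pinkish
def cost(q):
    c=0
    for p,m in obs:
        s=sil(p,q); f=p["frame"].astype(int); pink=(f[:,:,0]-f[:,:,1]>20)
        c+=((s==1)&(m==0)).sum()+((s==0)&(m==1)&pink).sum()
    return c
best=None
for yaw in(2.4,2.2,2.6):
  for sgn in(1,):
    e=onz(S,(188,272),33);f=onz(S,(388,250),38)
    y=np.arctan2(*(f-e)[[1,0]]); q0=[*(e[:2]+147*np.array([np.cos(y),np.sin(y)])),y+yaw-2.4]
    r=minimize(cost,q0,method="Nelder-Mead",options=dict(initial_simplex=np.array(q0)+np.array([[0,0,0],[15,0,0],[0,15,0],[0,0,.2]]),xatol=.1,fatol=.5))
    print(r.x,r.fun,q0)
    if best is None or r.fun<best.fun:best=r
for p,m in obs:
    o=p["frame"][:,:,::-1].copy();cs,_=cv2.findContours(sil(p,best.x),0,2);cv2.drawContours(o,cs,-1,(0,255,0),1)
    p["o"]=o[170:400,150:450]
cv2.imwrite("pics/fit.png",cv2.resize(np.vstack([S["o"],D["o"]]),None,fx=1.3,fy=1.3))
E
```

```text
[ 642.7575511  -113.46457716   33.        ] [ 648.64309753 -106.67879081   33.        ]
S [646. -70.   3.]
S [532. 112.   3.]
D [484.  80.   3.]
D [612. -82.   3.]
[565.23229802   8.15071357   2.15542802] 422.0 [np.float64(578.150663155104), np.float64(18.576893714410602), np.float64(2.025841219879282)]
[566.06500466   8.43520957   2.14659794] 433.0 [np.float64(578.150663155104), np.float64(18.576893714410602), np.float64(1.825841219879282)]
[566.00473036   7.95706499   2.15023258] 447.0 [np.float64(578.150663155104), np.float64(18.576893714410602), np.float64(2.2258412198792823)]
```

View pics/fit.png

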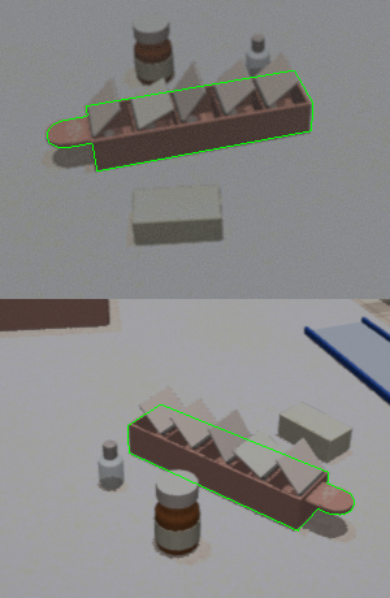

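The silhouette fit matches both views: tray centre about (565,8), row yaw about 2.15. The lids rise between the ear end (start near 622,-78) and the far end (509,94). I'll shut the fingers, turn to yaw 2.15 and go above the start.

```bash
python3 -m handwheel '0.5 -0.22 0 0 0 -0.1 -1; 1 -0.43 0 0 0 -0.2 -1; 1 -0.43 0 0 0 -0.3 -1; 1 -0.43 0 0 0 -0.3 -1; 1 -0.43 0 0 0 -0.3 -1; 1 -0.43 0 0 0 -0.3 -1; 1 -0.43 0 0 0 -0.3 -1; 1 -0.43 0 0 0 -0.3 -1'
cat > go.py <<'E'
# tool-axis shift (handwheel units) to reach row point s (mm from start), height z, lateral l
import sys
from h import *
from scipy.spatial.transform import Rotation as Ro
Q=[565.5,8.2,2.152]
def need(s,z,l=0):
    o=bot.get_obs();c,n=np.cos(Q[2]),np.sin(Q[2])
    X=np.array([Q[0]+c*(s-103)-n*l,Q[1]+n*(s-103)+c*l,z])
    R=Ro.from_euler("xyz",o["tcp_rot"]);d=R.inv().apply(X-o["tool_pos"])/100
    r=(R.inv()*Ro.from_euler("xyz",[np.pi,0,Q[2]])).as_rotvec()/np.pi
    print("t",round(o["time"],2),"tcp",o["tool_pos"].round(1),"F",np.round(o["contact_force"],1),"need",d.round(3),r.round(4),"w",round(o["grip_width"],1))
if __name__=="__main__": need(*map(float,sys.argv[1:]))
E
python3 go.py -20 196
```

```text
time: 1.57
tool_pos: [254.6, -421.3, 196.9]
tcp_rot: [3.141, 0.0, 1.288]
contact_force: [-0.2, -0.7, 0.1]
grip_width: 43.1
finger_force: 0.0
t 1.57 tcp [ 254.6 -421.3  196.9] F [-0.2 -0.7  0.1] need [4.193 2.722 0.008] [-0.00e+00  1.00e-04 -2.75e-01] w 43.1
```

```bash
python3 -m handwheel '0.3 0.2 0 0 0 -0.04 -1; 0.6 0.4 0 0 0 -0.08 -1; 1 0.65 0 0 0 -0.12 -1; 1 0.65 0 0 0 -0.16 -1; 1 0.65 0 0 0 -0.2 -1; 1 0.65 0 0 0 -0.24 -1; 1 0.65 0 0 0 -0.275 -1; 1 0.65 0 0 0 -0.275 -1'
python3 go.py -20 196
```

```text
time: 2.23
tool_pos: [345.5, -344.0, 196.9]
tcp_rot: [-3.142, 0.0, 2.15]
contact_force: [-0.0, -0.2, 0.2]
grip_width: 0.5
finger_force: 0.0
t 2.23 tcp [ 345.5 -344.   196.9] F [-0.  -0.2  0.2] need [0.515 3.771 0.009] [-0.      0.0001 -0.0007] w 0.5
```

```bash
python3 -m handwheel '0.04 0.3 0 0 0 0 -1; 0.09 0.65 0 0 0 0 -1; 0.14 1 0 0 0 0 -1; 0.14 1 0 0 0 0 -1'; python3 -m handwheel '0.04 0.3 0 0 0 0 -1; 0.09 0.65 0 0 0 0 -1; 0.14 1 0 0 0 0 -1; 0.14 1 0 0 0 0 -1';python3 -m handwheel '0.04 0.3 0 0 0 0 -1; 0.09 0.65 0 0 0 0 -1; 0.14 1 0 0 0 0 -1; 0.14 1 0 0 0 0 -1; 0.14 1 0 0 0 0 -1'
python3 go.py -20 196
python3 - <<'E'
from h import *
p=viewer.capture("wrist");cv2.imwrite("pics/w1.png",p["frame"][:,:,::-1]);T=np.array(p["T"]);f=240/np.tan(np.radians(p["fov_y"])/2)
print(p["fov_y"],f,p["cx"],p["cy"],T.round(2).tolist())
from fit import W
from go import Q
for n,X in (("eartip",(-147,0,33)),("farA",(107,28,38)),("farB",(107,-28,38)),("nA",(-107,28,38)),("nB",(-107,-28,38))):
    c=T[:3,:3].T@(W(Q,X)[0]-T[:3,3]);r=np.hypot(c[0],c[1]);a=np.arctan2(r,c[2])*f;print(n,(p["cx"]+c[0]/r*a).round(),(p["cy"]+c[1]/r*a).round())
E
```

```text
time: 2.57
tool_pos: [425.1, -274.6, 196.9]
tcp_rot: [3.139, -0.0, 2.145]
contact_force: [-1.7, 0.2, -0.7]
grip_width: 0.7
finger_force: 0.0
time: 2.9
tool_pos: [501.4, -208.5, 196.7]
tcp_rot: [3.139, -0.0, 2.146]
contact_force: [-0.5, -0.4, -0.5]
grip_width: 0.1
finger_force: 0.0
time: 3.32
tool_pos: [574.9, -145.1, 196.2]
tcp_rot: [-3.141, -0.0, 2.145]
contact_force: [-1.2, -0.1, -0.8]
grip_width: 0.3
finger_force: 0.0
t 3.32 tcp [ 574.9 -145.1  196.2] F [-1.2 -0.1 -0.8] need [0.108 0.763 0.002] [-0.0002 -0.0001 -0.0022] w 0.3
65.70646984690485 371.64829954431775 322.5246463831472 243.46767901173544 [[0.84, 0.53, 0.14, 537.95], [0.54, -0.81, -0.21, -88.1], [-0.0, 0.26, -0.97, 385.54], [0.0, 0.0, 0.0, 1.0]]
eartip 400.0 232.0
farA 371.0 -23.0
farB 428.0 -18.0
nA 374.0 192.0
nB 431.0 193.0
```

View pics/w1.png

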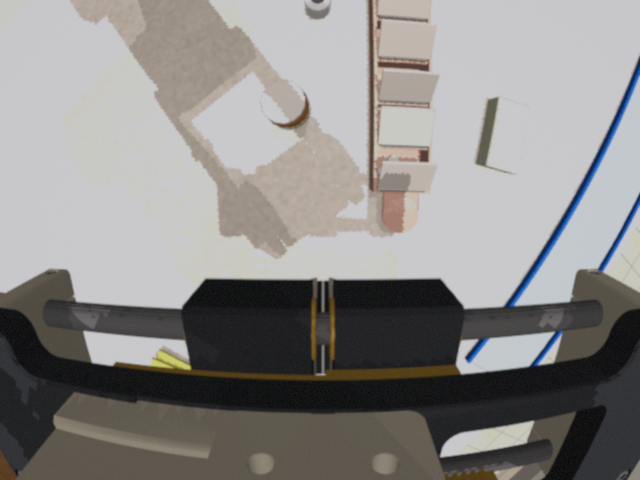

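The wrist view shows the ear tip at (400,232) and the row's ear corners at (372,190) and (430,191), matching the prediction to about 1-2 mm. Now I'll move over the ear and go down.

```bash
python3 -m handwheel '0.05 0.35 0 0 0 0 -1; 0.1 0.7 0.2 0 0 0.00 -1; 0.11 0.76 0.5 0 0 -0.002 -1; 0.11 0.76 0.8 0 0 -0.002 -1; 0.11 0.76 1 0 0 -0.002 -1; 0.11 0.76 1 0 0 -0.002 -1; 0.11 0.76 1 0 0 -0.002 -1'; python3 go.py -15 58; python3 go.py -15 58
```

```text
time: 3.95
tool_pos: [631.1, -96.5, 96.5]
tcp_rot: [-3.14, -0.001, 2.149]
contact_force: [-0.0, 0.6, 0.6]
grip_width: 0.5
finger_force: 0.0
t 3.95 tcp [631.1 -96.5  96.5] F [-0.   0.6  0.6] need [0.055 0.027 0.385] [-0.0005 -0.0004 -0.0009] w 0.5
t 3.95 tcp [631.1 -96.5  96.5] F [-0.   0.6  0.6] need [0.055 0.027 0.385] [-0.0005 -0.0004 -0.0009] w 0.5
```

```bash
python3 -m handwheel '0.03 0.02 0.15 0 0 0 -1; 0.055 0.027 0.3 0 0 -0.001 -1; 0.055 0.027 0.385 0 0 -0.001 -1; 0.055 0.027 0.385 0 0 -0.001 -1;0.055 0.027 0.385 0 0 -0.001 -1'; python3 go.py 25 43
python3 - <<'E'
from h import *
S=viewer.capture("scene");cv2.imwrite("pics/s2.png",cv2.resize(S["frame"][130:330,140:440,::-1],None,fx=2.5,fy=2.5))
E
```

```text
time: 4.37
tool_pos: [631.9, -90.0, 59.6]
tcp_rot: [3.141, 0.001, 2.154]
contact_force: [0.5, -0.0, 0.7]
grip_width: 0.3
finger_force: 0.0
t 4.37 tcp [631.9 -90.   59.6] F [ 0.5 -0.   0.7] need [ 0.406 -0.016  0.166] [0.0003 0.0004 0.0005] w 0.3
```

View pics/s2.png

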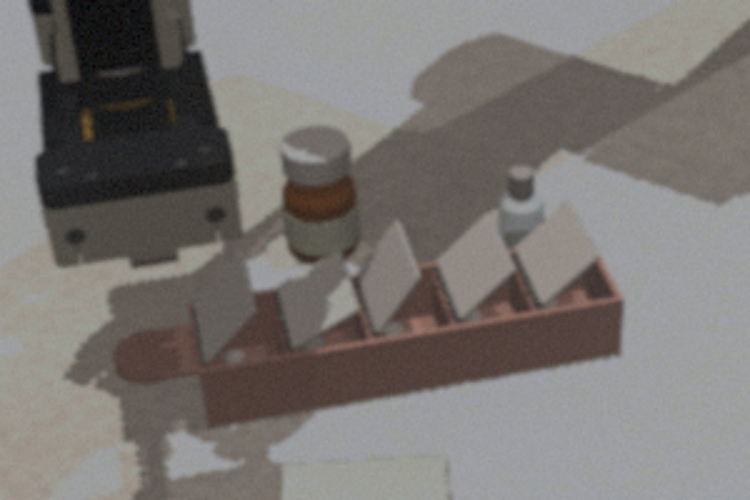

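The lids are still ajar and untouched in this view. The gripper body end is at about (135,210) and the fingertips aren't evident, so I'll check the TCP projection.

```bash
python3 - <<'E'
from h import *
from fit import W
from go import Q
S=viewer.capture("scene")
t=bot.get_obs()["tool_pos"]
c=lambda X:((proj(S,X)-[140,130])*2.5).round()
print("tcp",c(t),"66 up",c(t+[0,0,66]))
for l in(95,-95):
  for h in (-37,37): print("body",c(W(Q,(-118+h,l,126))[0]))
for d in (-10,10):
  for l in (-19,19): print("tip",c(W(Q,(-118+d,l,59))[0]))
p=viewer.capture("side");print((proj(p,t)))
cv2.imwrite("pics/d2.png",cv2.resize(p["frame"][170:370,220:520,::-1],None,fx=2.5,fy=2.5))
E
```

```text
tcp [165. 309.] 66 up [145. 195.]
body [ 55. 101.]
body [203.  80.]
body [ 73. 337.]
body [257. 305.]
tip [149. 336.]
tip [142. 287.]
tip [192. 328.]
tip [183. 281.]
[402.99749087 302.19169313]
```

View pics/d2.png

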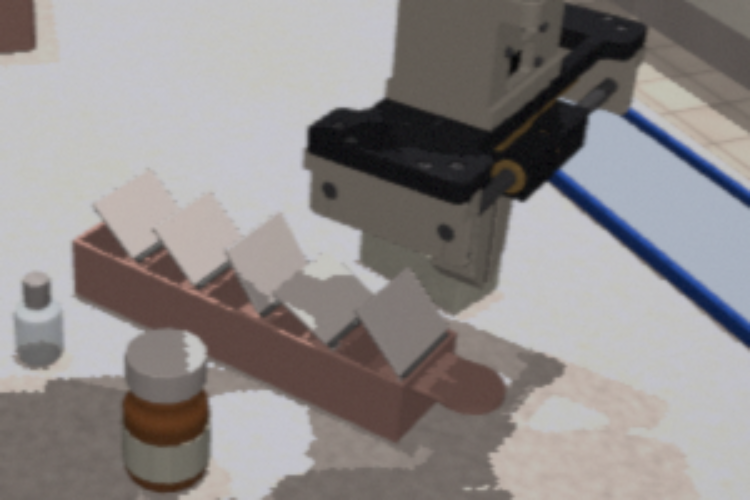

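```bash
python3 - <<'E'
from h import *
from fit import W
from go import Q
S=viewer.capture("scene");D=viewer.capture("side")
def tri(a,b):
    A=[]
    o1,d1=ray(S,a);o2,d2=ray(D,b);d1=d1/np.linalg.norm(d1);d2=d2/np.linalg.norm(d2)
    k=np.linalg.lstsq(np.c_[d1,-d2],o2-o1,rcond=None)[0];p,q=o1+k[0]*d1,o2+k[1]*d2
    return ((p+q)/2).round(1),np.linalg.norm(p-q).round(1)
f=lambda u:(u[0]/2.5+140,u[1]/2.5+130)
g=lambda u:(u[0]/2.5+220,u[1]/2.5+170)
print("tip",[tri(f((155,262)),g(b)) for b in((476,301),(455,313),(497,290))])
print(bot.get_obs()["tool_pos"],bot.get_obs()["time"])
for n,p in(("S",S),("D",D)):
  for r in viewer.cut_out("start",p)[:1]:print(n,r["centre"])
  f4=p["frame"]; cv2.imwrite(f"pics/now_{n}.png",f4[:,:,::-1])
  a=cv2.imread("pics/%s1.png"%("scene" if n=="S" else "side"))[:,:,::-1]
  # where would tcp & body be
w=viewer.capture("wrist");T=np.array(w["T"]);print(T[:3,3]-bot.get_obs()["tool_pos"])
cv2.imwrite("pics/all3.png",cv2.resize(np.hstack([S["frame"][60:330,100:400],w["frame"][60:330,200:500]])[:,:,::-1],None,fx=1.33,fy=1.33))
E
```

```text
tip [(array([631.9, -95.9,  83.9]), np.float64(8.2)), (array([623.1, -98.3,  78.9]), np.float64(2.0)), (array([640.5, -93.8,  88.7]), np.float64(14.7))]
[632.05780931 -89.54759769  59.35910095] 4.6167
S [294.6, 260.1]
D [329.6, 291.8]
[-37.6378211   56.63522488 189.40745485]
```

View pics/all3.png

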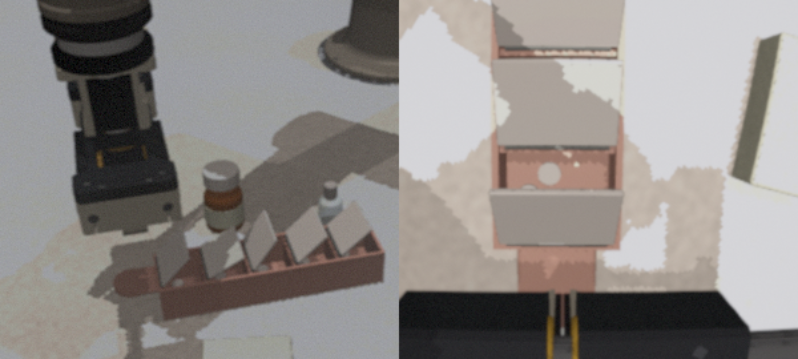

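```bash
python3 - <<'E'
from h import *
from fit import W
from go import Q
w=viewer.capture("wrist");T=np.array(w["T"]);f=240/np.tan(np.radians(w["fov_y"])/2)
def pw(X,dz=0):
    t=T[:3,3]+[0,0,dz];c=T[:3,:3].T@(X-t);r=np.hypot(c[0],c[1]);a=np.arctan2(r,c[2])*f;return np.round([w["cx"]+c[0]/r*a,w["cy"]+c[1]/r*a])
for dz in(0,40): print(dz,[pw(W(Q,(-107,l,38))[0],dz) for l in(28,-28)],"tcp",pw(bot.get_obs()["tool_pos"]+[0,0,dz],dz))
D=viewer.capture("side")
for z in(59,80,99):
  print(z,[((proj(D,W(Q,(-118+d,l,z))[0])-[220,170])*2.5).round() for d,l in((-10,-19),(10,-19),(10,19),(-10,19))])
o=bot.get_obs();print(o["joint_positions"],o["tool_pos"])
E
```

```text
0 [array([272., 246.]), array([367., 246.])] tcp [323. 275.]
40 [array([280., 231.]), array([361., 231.])] tcp [323. 275.]
59 [array([490., 323.]), array([454., 308.]), array([417., 345.]), array([454., 360.])]
80 [array([495., 288.]), array([459., 274.]), array([421., 309.]), array([459., 324.])]
99 [array([500., 255.]), array([463., 241.]), array([425., 276.]), array([463., 291.])]
[-2.60365835e-01  6.72208010e-01  1.36598970e+00 -9.24903073e-05
  1.10318919e+00 -8.44235771e-01] [631.54184157 -89.21606948  58.44640627]
```

```bash
python3 - <<'E'
from h import *
from fit import W
from go import Q
out=[]
for n,(x0,y0) in(("scene",(170,190)),("side",(350,230))):
    p=viewer.capture(n);c=cv2.resize(p["frame"][y0:y0+100,x0:x0+95,::-1],None,fx=4.2,fy=5.5,interpolation=cv2.INTER_CUBIC)
    c=cv2.convertScaleAbs(c,alpha=1.8,beta=-90)
    for z,col in((59,(0,255,0)),(80,(255,0,0))):
        u=[(proj(p,W(Q,(-118+d,l,z))[0])-[x0,y0])*[4.2,5.5] for d,l in((-10,-19),(10,-19),(10,19),(-10,19))]
        cv2.polylines(c,[np.int32(u)],True,col,1)
    out.append(c)
cv2.imwrite("pics/z.png",np.hstack(out))
E
```

```text
(no output)
```

View pics/z.png

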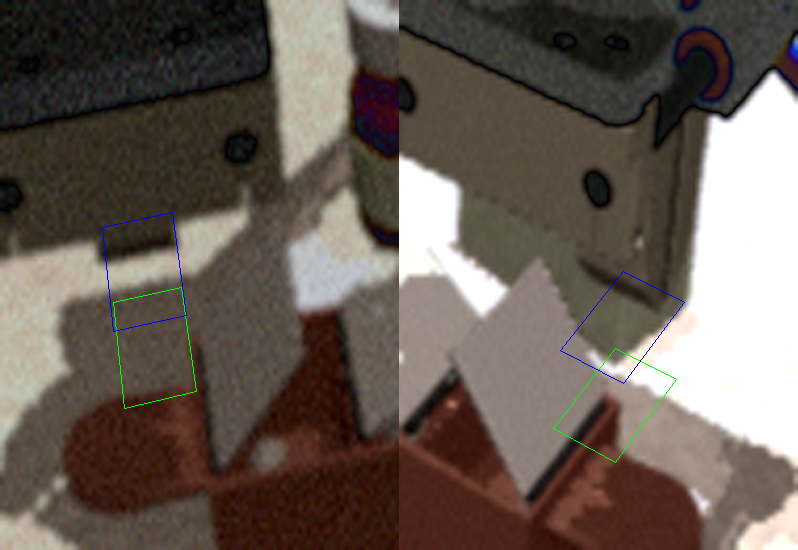

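The zoomed views show the dark fingertip edge at about (137,250) in scene and (612,362) in side. Both are higher than the green box for the reported TCP, so I'll brush lid 1 gently at this height and see whether it responds.

```bash
python3 -m handwheel '0.08 -0.01 0 0 0 0 -1; 0.14 -0.015 0 0 0 0 -1; 0.2 -0.015 0 0 0 0 -1; 0.25 -0.015 0 0 0 0 -1; 0.3 -0.015 0 0 0 0 -1; 0.3 -0.015 0 0 0 0 -1'; python3 go.py 25 43
cat > lids.py <<'E'
from fit import *
from go import Q
# lid angles by matching each lid's quad against lid mask union in scene & side
def lids(save=None):
    out={}
    for n in("scene","side"):
        p=viewer.capture(n)
        L=[r["pixels"] for r in viewer.cut_out("lid1",p) if r["score"]>.3]
        res=[]
        for i in range(5):
            h=-103+42*i;b=(0,None)
            for th in np.arange(-.1,1.4,.05):
                c,s=np.cos(th),np.sin(th)
                u=[proj(p,W(Q,(h+r*c-1.5*s,y,40.5+r*s+1.5*c))[0]) for r,y in((0,-25),(38,-25),(38,25),(0,25))]
                im=np.zeros((480,640),np.uint8);cv2.fillConvexPoly(im,np.int32(np.round(np.array(u)*16)),1,shift=4);im=im>0
                for m in L:
                    v=(im&m).sum()/(im|m).sum()
                    if v>b[0]:b=(v,th)
            res.append((round(float(b[0]),2),None if b[1] is None else round(float(b[1]),2)))
        print(n,"(iou,angle)",res)
if __name__=="__main__": lids()
E
python3 lids.py
```

```text
time: 5.47
tool_pos: [613.1, -63.9, 58.4]
tcp_rot: [-3.141, -0.0, 2.156]
contact_force: [1.1, -0.1, 1.0]
grip_width: 0.3
finger_force: 0.0
t 5.47 tcp [613.1 -63.9  58.4] F [ 1.1 -0.1  1. ] need [ 0.084 -0.002  0.154] [-0.0001 -0.0001  0.0011] w 0.3
scene (iou,angle) [(0.89, 0.8), (0.93, 0.45), (0.94, 0.95), (0.94, 0.75), (0.93, 0.7)]
side (iou,angle) [(0.92, 0.75), (0.94, 0.5), (0.84, 0.95), (0.87, 0.75), (0.83, 0.75)]
```

```bash
python3 -m handwheel '0.02 0 0.04 0 0 0 -1; 0.04 0 0.08 0 0 0 -1; 0.04 0 0.08 0 0 0 -1'; python3 lids.py; python3 go.py 25 43;  python3 -m handwheel '0.01 0 0.04 0 0 0 -1; 0.02 0 0.08 0 0 0 -1; 0.02 0 0.08 0 0 0 -1'; python3 lids.py; python3 go.py 25 43
```

```text
time: 5.92
tool_pos: [610.5, -61.3, 49.0]
tcp_rot: [-3.14, -0.002, 2.155]
contact_force: [-0.4, -0.0, 0.5]
grip_width: 0.7
finger_force: 0.0
scene (iou,angle) [(0.9, 0.8), (0.92, 0.45), (0.95, 0.95), (0.92, 0.75), (0.91, 0.7)]
side (iou,angle) [(0.89, 0.75), (0.92, 0.45), (0.82, 0.95), (0.88, 0.75), (0.82, 0.75)]
t 6.12 tcp [611.6 -61.8  50.3] F [ 0.2  0.6 -0.4] need [ 0.058 -0.001  0.073] [-0.      0.      0.0008] w 0.5
time: 6.37
tool_pos: [609.6, -59.7, 41.3]
tcp_rot: [-3.14, -0.001, 2.155]
contact_force: [-0.0, 0.1, -0.3]
grip_width: 0.7
finger_force: 0.0
scene (iou,angle) [(0.78, 0.8), (0.91, 0.45), (0.94, 0.95), (0.92, 0.75), (0.9, 0.65)]
side (iou,angle) [(0.8, 0.75), (0.89, 0.45), (0.73, 0.9), (0.86, 0.75), (0.82, 0.7)]
t 6.57 tcp [610.4 -60.   42.3] F [0.6 0.9 0.5] need [ 0.037 -0.001 -0.007] [-0.      0.0001  0.0009] w 0.4
```

Lid 1 hasn't moved although the reported tip is at 42 mm, so the tips really are higher. I'll look once closely to measure the offset.

```bash
python3 - <<'E'
from h import *
from fit import W
from go import Q
out=[];t=bot.get_obs()["tool_pos"]
for n,(x0,y0) in(("scene",(185,180)),("side",(335,220))):
    p=viewer.capture(n);c=cv2.resize(p["frame"][y0:y0+110,x0:x0+80,::-1],None,fx=5,fy=5,interpolation=cv2.INTER_CUBIC)
    c=cv2.convertScaleAbs(c,alpha=1.7,beta=-70)
    for z,col in((0,(0,255,0)),(24,(255,0,0))):
        u=[(proj(p,W([t[0],t[1],Q[2]],(d,l,t[2]+z))[0])-[x0,y0])*5 for d,l in((-9.5,-19),(9.5,-19),(9.5,19),(-9.5,19))]
        cv2.polylines(c,[np.int32(u)],True,col,1)
    out.append(c)
print(t)
cv2.imwrite("pics/z2.png",np.hstack(out))
E
```

```text
[610.44986182 -60.04858778  42.3403215 ]
```

View pics/z2.png

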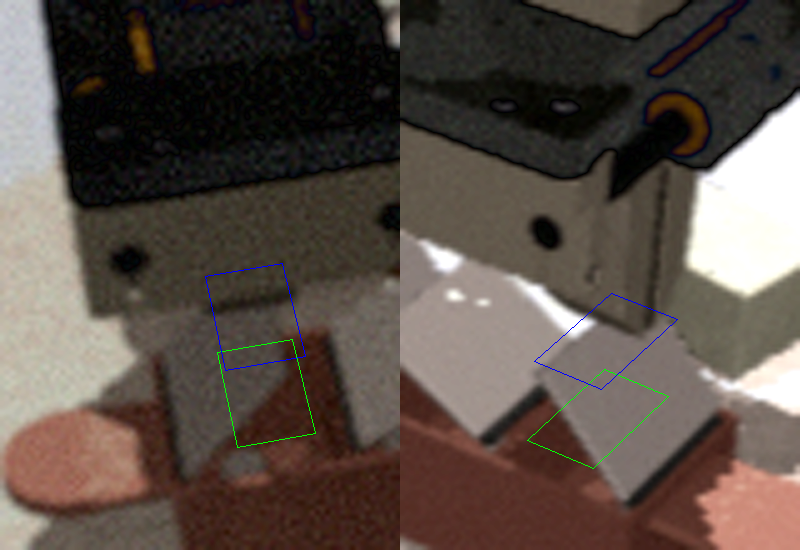

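```bash
python3 - <<'E'
from h import *
from go import Q
S=viewer.capture("scene");D=viewer.capture("side")
def sl(X):
    d=X[:2]-Q[:2];c,s=np.cos(Q[2]),np.sin(Q[2]);return np.round([c*d[0]+s*d[1]+103,-s*d[0]+c*d[1]],0)
o=[sl(np.array(p)) for p in((632,-89.5),(610.4,-60))];print("tcp sl",o)
pts={"S59 L":(S,170+102/4.2,190+258/5.5),"S59 R":(S,170+172/4.2,190+247/5.5),"D59 bot":(D,350+213/4.2,230+362/5.5),"D59 right":(D,350+291/4.2,230+305/5.5),"D59 left":(D,350+61/4.2,230+240/5.5),
"S42 L":(S,185+208/5,180+306/5),"S42 R":(S,185+295/5,180+297/5),"D42 block":(D,335+240/5,220+333/5)}
for k,(p,u,v) in pts.items(): print(k,[(z,sl(onz(p,(u,v),z)).tolist()) for z in(42,59,70,80,90,100)])
E
```

```text
tcp sl [array([-15.,  -2.]), array([21., -0.])]
S59 L [(42, [-28.0, 60.0]), (59, [-27.0, 36.0]), (70, [-26.0, 21.0]), (80, [-26.0, 8.0]), (90, [-26.0, -6.0]), (100, [-25.0, -20.0])]
S59 R [(42, [-6.0, 58.0]), (59, [-6.0, 35.0]), (70, [-6.0, 20.0]), (80, [-6.0, 6.0]), (90, [-6.0, -7.0]), (100, [-6.0, -21.0])]
D59 bot [(42, [3.0, -36.0]), (59, [-7.0, -14.0]), (70, [-13.0, 1.0]), (80, [-19.0, 14.0]), (90, [-24.0, 27.0]), (100, [-30.0, 40.0])]
D59 right [(42, [-5.0, -72.0]), (59, [-15.0, -48.0]), (70, [-21.0, -33.0]), (80, [-27.0, -19.0]), (90, [-32.0, -5.0]), (100, [-38.0, 9.0])]
D59 left [(42, [68.0, -52.0]), (59, [55.0, -29.0]), (70, [47.0, -14.0]), (80, [40.0, -1.0]), (90, [33.0, 13.0]), (100, [25.0, 26.0])]
S42 L [(42, [12.0, 39.0]), (59, [11.0, 17.0]), (70, [11.0, 2.0]), (80, [10.0, -11.0]), (90, [10.0, -24.0]), (100, [9.0, -38.0])]
S42 R [(42, [34.0, 37.0]), (59, [32.0, 14.0]), (70, [31.0, -0.0]), (80, [30.0, -13.0]), (90, [30.0, -27.0]), (100, [29.0, -40.0])]
D42 block [(42, [32.0, -40.0]), (59, [21.0, -18.0]), (70, [14.0, -3.0]), (80, [7.0, 10.0]), (90, [1.0, 23.0]), (100, [-6.0, 36.0])]
```

The fingertip's position along the row agrees with the report (s = 12–34 at TCP s = 21), but its height is well above it. I'll lower in small steps until lid 1 answers, and take that contact as the height reference.

```bash
python3 -m handwheel '0 0 0.04 0 0 0 -1; 0 0 0.08 0 0 0 -1; 0 0 0.08 0 0 0 -1'; python3 lids.py;  python3 -m handwheel '0 0 0.04 0 0 0 -1; 0 0 0.08 0 0 0 -1; 0 0 0.08 0 0 0 -1'; python3 lids.py; python3 go.py 25 43
```

```text
time: 7.02
tool_pos: [609.7, -59.9, 33.3]
tcp_rot: [-3.14, -0.001, 2.155]
contact_force: [-0.4, 0.2, -0.1]
grip_width: 0.3
finger_force: 0.0
scene (iou,angle) [(0.71, 0.55), (0.76, 0.45), (0.94, 0.9), (0.92, 0.75), (0.92, 0.7)]
side (iou,angle) [(0.76, 0.5), (0.76, 0.4), (0.61, 0.25), (0.88, 0.75), (0.82, 0.75)]
time: 7.47
tool_pos: [609.8, -59.9, 25.3]
tcp_rot: [-3.141, -0.001, 2.155]
contact_force: [0.2, 0.2, -0.3]
grip_width: 0.3
finger_force: 0.0
scene (iou,angle) [(0.61, 0.35), (0.62, 0.45), (0.95, 0.95), (0.89, 0.75), (0.91, 0.7)]
side (iou,angle) [(0.74, 0.35), (0.58, 0.25), (0.43, 0.05), (0.87, 0.75), (0.86, 0.75)]
t 7.67 tcp [610.4 -60.   26.3] F [-0.1 -0.4 -0.8] need [ 0.037 -0.    -0.167] [-0.      0.      0.0009] w 0.2
```

Lid 1 now follows: 0.52 rad at reported z = 34 and 0.35 rad at 26. The real tip is therefore about 26–27 mm above the reported TCP, so flat corresponds to about 16 reported. I'll go on slowly and watch the force.

```bash
python3 -m handwheel '0.01 0.02 0.03 0 0 0 -1; 0.02 0.04 0.06 0 0 0 -1; 0.03 0.06 0.08 0 0 0 -1; 0.03 0.06 0.08 0 0 0 -1'; python3 lids.py; python3 go.py 25 16;  python3 -m handwheel '0 0 0.01 0 0 0 -1; 0 0 0.015 0 0 0 -1; 0 0 0.015 0 0 0 -1'; python3 go.py 25 16
```

```text
time: 8.0
tool_pos: [613.6, -53.6, 17.6]
tcp_rot: [-3.141, -0.001, 2.155]
contact_force: [-0.1, 0.4, 0.0]
grip_width: 0.4
finger_force: 0.0
scene (iou,angle) [(0.32, -0.1), (0.0, None), (0.94, 0.95), (0.94, 0.75), (0.91, 0.7)]
side (iou,angle) [(0.8, 0.1), (0.53, 0.05), (0.37, 0.05), (0.85, 0.8), (0.83, 0.75)]
t 8.2 tcp [613.8 -54.2  18.3] F [ 0.4  0.4 -0.4] need [ 0.007 -0.061  0.023] [-0.      0.0001  0.0009] w 0.4
time: 8.45
tool_pos: [613.7, -54.3, 16.7]
tcp_rot: [-3.142, 0.0, 2.155]
contact_force: [0.2, -0.1, 0.2]
grip_width: 0.0
finger_force: 0.0
t 8.45 tcp [613.7 -54.3  16.7] F [ 0.2 -0.1  0.2] need [ 0.007 -0.06   0.007] [-0.      0.      0.0008] w 0.0
```

```bash
for i in 1; do python3 -m handwheel '0 0 0.005 0 0 0 -1; 0 0 0.01 0 0 0 -1; 0 0 0.01 0 0 0 -1'; done | grep -E "pos|force"; python3 -m handwheel '0 0 0.005 0 0 0 -1; 0 0 0.01 0 0 0 -1; 0 0 0.01 0 0 0 -1' | grep -E "pos|force"; python3 lids.py
```

```text
tool_pos: [613.7, -54.2, 15.7]
contact_force: [-0.1, -0.4, 0.4]
finger_force: 0.0
tool_pos: [613.7, -54.2, 14.7]
contact_force: [-0.4, 0.2, -0.6]
finger_force: 0.0
scene (iou,angle) [(0.28, -0.1), (0.21, 0.4), (0.96, 0.95), (0.91, 0.75), (0.92, 0.7)]
side (iou,angle) [(0.73, 0.0), (0.42, 0.05), (0.3, -0.1), (0.86, 0.75), (0.85, 0.75)]
```

```bash
python3 -m handwheel '0 0 0.005 0 0 0 -1; 0 0 0.01 0 0 0 -1; 0 0 0.01 0 0 0 -1' | grep -E "pos|act_force"; python3 -m handwheel '0 0 0 0 0 0 -1' | grep -E "pos|act_force"
```

```text
tool_pos: [613.7, -54.2, 13.7]
contact_force: [0.1, 0.7, -0.0]
tool_pos: [613.7, -54.2, 13.7]
contact_force: [0.6, 1.1, 0.7]
```

```bash
python3 -m handwheel '0 0 0.005 0 0 0 -1; 0 0 0.01 0 0 0 -1; 0 0 0.01 0 0 0 -1' | grep -E "pos|act_force"; python3 -m handwheel '0 0 0 0 0 0 -1' | grep -E "pos|act_force"; python3 lids.py
```

```text
tool_pos: [613.7, -54.2, 12.7]
contact_force: [0.4, -0.3, 0.9]
tool_pos: [613.7, -54.2, 12.8]
contact_force: [-0.5, -0.1, -0.5]
scene (iou,angle) [(0.27, -0.1), (0.15, 0.35), (0.94, 0.95), (0.95, 0.75), (0.91, 0.75)]
side (iou,angle) [(0.75, -0.05), (0.38, 0.05), (0.25, -0.1), (0.83, 0.75), (0.8, 0.75)]
```

```bash
python3 -m handwheel '0 0 0.005 0 0 0 -1; 0 0 0.01 0 0 0 -1; 0 0 0.01 0 0 0 -1' | grep -E "pos|act_force"; python3 -m handwheel '0 0 0 0 0 0 -1' | grep -E "pos|act_force"; python3 -m handwheel '0 0 0 0 0 0 -1' | grep -E "pos|act_force"
```

```text
tool_pos: [613.9, -54.3, 12.4]
contact_force: [-1.7, -0.5, 3.4]
tool_pos: [613.9, -54.2, 12.3]
contact_force: [-1.0, -0.1, 4.0]
tool_pos: [613.9, -54.2, 12.3]
contact_force: [-2.1, -0.4, 5.9]
```

Contact: lid 1 is fully shut at reported z ≈ 12.5 with a few newtons. I'll work at about 13. Next: lift, pass on to lid 2 and fold it.

```bash
python3 -m handwheel '0 0 -0.07 0 0 0 -1; 0.02 0 -0.14 0 0 0 -1; 0.12 0 -0.14 0 0 0 -1; 0.20 0 -0.12 0 0 0 -1; 0.28 0 -0.09 0 0 0 -1; 0.34 0 -0.05 0 0 0 -1; 0.39 0 -0.03 0 0 0 -1; 0.42 0 -0.012 0 0 0 -1'; python3 -m handwheel '0 0 0 0 0 0 -1'|grep -E "pos|act_force"; python3 lids.py; python3 go.py 66 13
```

```text
time: 11.1
tool_pos: [589.7, -18.3, 12.3]
tcp_rot: [-3.141, -0.001, 2.155]
contact_force: [1.0, -3.0, 3.8]
grip_width: 0.4
finger_force: 2.3
tool_pos: [590.1, -18.6, 12.6]
contact_force: [-0.2, 0.4, 0.5]
scene (iou,angle) [(0.0, None), (0.25, -0.1), (0.05, 0.95), (0.87, 0.75), (0.91, 0.65)]
side (iou,angle) [(0.95, 0.0), (0.75, -0.05), (0.28, -0.1), (0.35, -0.1), (0.69, 0.8)]
t 11.38 tcp [590.7 -19.3  12.9] F [ 0.2 -0.6  0.6] need [-0.001 -0.06  -0.001] [0.     0.     0.0007] w 0.7
```

Lids 1 and 2 read flat; on to lid 3.

```bash
python3 -m handwheel '0 0 -0.08 0 0 0 -1; 0.02 0 -0.16 0 0 0 -1; 0.12 0 -0.16 0 0 0 -1; 0.20 0 -0.13 0 0 0 -1; 0.28 0 -0.09 0 0 0 -1; 0.34 0 -0.05 0 0 0 -1; 0.39 0 -0.02 0 0 0 -1; 0.42 0 0 0 0 0 -1'; python3 -m handwheel '0 0 0 0 0 0 -1'|grep -E "pos|act_force"; python3 lids.py; python3 go.py 108 13
```

```text
time: 12.05
tool_pos: [566.4, 16.7, 12.2]
tcp_rot: [-3.14, -0.001, 2.156]
contact_force: [0.7, -5.2, 8.5]
grip_width: 0.2
finger_force: 4.6
tool_pos: [566.9, 16.4, 12.6]
contact_force: [-0.0, 0.3, 0.7]
scene (iou,angle) [(0.91, -0.05), (0.9, -0.05), (0.37, -0.1), (0.06, 0.8), (0.64, 0.65)]
side (iou,angle) [(0.96, 0.0), (0.96, 0.0), (0.7, -0.05), (0.37, -0.1), (0.31, -0.1)]
t 12.33 tcp [567.5  15.8  12.9] F [ 1.3 -0.6  0.1] need [-0.002 -0.058 -0.001] [-0.     -0.      0.0008] w 0.5
```

```bash
python3 -m handwheel '0 0 -0.08 0 0 0 -1; 0.02 0 -0.16 0 0 0 -1; 0.10 0 -0.16 0 0 0 -1; 0.18 0 -0.14 0 0 0 -1; 0.25 0 -0.11 0 0 0 -1; 0.31 0 -0.08 0 0 0 -1; 0.36 0 -0.055 0 0 0 -1; 0.39 0 -0.035 0 0 0 -1'; python3 -m handwheel '0.015 0 0.015 0 0 0 -1; 0.025 0 0.025 0 0 0 -1; 0.03 0 0.032 0 0 0 -1; 0.03 0 0.035 0 0 0 -1'|grep -E "pos|act_force"; python3 lids.py; python3 go.py 150 13
```

```text
time: 13.0
tool_pos: [545.0, 49.3, 15.8]
tcp_rot: [-3.141, -0.001, 2.155]
contact_force: [-1.2, 0.3, 1.4]
grip_width: 0.5
finger_force: 0.1
tool_pos: [544.3, 50.8, 12.8]
contact_force: [0.3, 0.6, 0.5]
scene (iou,angle) [(0.92, -0.05), (0.89, -0.05), (0.87, -0.1), (0.5, -0.1), (0.0, None)]
side (iou,angle) [(0.03, 0.4), (0.94, 0.0), (0.93, 0.0), (0.75, 0.0), (0.39, -0.1)]
t 13.53 tcp [544.4  50.7  13. ] F [-0.5  0.2 -0.2] need [-0.001 -0.057  0.   ] [0.     0.0001 0.0007] w 0.5
```

```bash
python3 -m handwheel '0 0 -0.08 0 0 0 -1; 0.02 0 -0.16 0 0 0 -1; 0.10 0 -0.16 0 0 0 -1; 0.18 0 -0.14 0 0 0 -1; 0.25 0 -0.11 0 0 0 -1; 0.31 0 -0.08 0 0 0 -1; 0.36 0 -0.055 0 0 0 -1; 0.39 0 -0.035 0 0 0 -1'; python3 -m handwheel '0.015 0 0.015 0 0 0 -1; 0.025 0 0.025 0 0 0 -1; 0.03 0 0.032 0 0 0 -1; 0.03 0 0.035 0 0 0 -1; 0.06 0 0.035 0 0 0 -1'|grep -E "pos|act_force"; python3 -m handwheel '0.04 0 0 0 0 0 -1; 0.06 0 0 0 0 0 -1; 0.06 0 -0.3 0 0 0 -1; 0.06 0 -0.6 0 0 0 -1; 0.06 0 -1 0 0 0 -1; 0.06 0 -1 0 0 0 -1'|grep -E "pos|act_force"; python3 lids.py; python3 go.py 150 113
```

```text
time: 14.2
tool_pos: [521.8, 84.3, 15.8]
tcp_rot: [-3.141, -0.001, 2.155]
contact_force: [-0.1, -1.0, 0.7]
grip_width: 0.4
finger_force: 0.1
tool_pos: [519.9, 88.1, 12.9]
contact_force: [0.1, -0.8, 0.2]
tool_pos: [520.2, 93.9, 119.9]
contact_force: [2.2, 0.2, 1.1]
scene (iou,angle) [(0.9, -0.05), (0.9, -0.05), (0.86, -0.05), (0.93, -0.1), (0.89, -0.1)]
side (iou,angle) [(0.93, 0.0), (0.9, -0.05), (0.95, 0.0), (0.93, 0.0), (0.94, 0.0)]
t 15.32 tcp [515.3  93.5 112.2] F [-1.  -0.3 -0.4] need [-0.518 -0.051 -0.008] [-0.0004 -0.0002  0.0009] w 1.0
```

All lids read flat. I'll lift clear and take one last look.

```bash
python3 -m handwheel '0 0 -0.4 0 0 0 -1; 0 0 -0.8 0 0 0 -1; 0 0 -1 0 0 0 -1; 0 0 -1 0 0 0 -1; 0 0 -1 0 0 0 -1' | grep pos; python3 lids.py; python3 - <<'E'
from h import *
o=[]
for n,(x,y) in (("scene",(150,150)),("side",(190,190))):
    p=viewer.capture(n);o.append(p["frame"][y:y+200,x:x+270,::-1])
    for t in("pill_jar","carton","vial","tray"):
        r=viewer.recognise(t,p);print(n,t,np.round(r[0]["centre"]) if r else None)
cv2.imwrite("pics/end.png",cv2.resize(np.vstack(o),None,fx=1.45,fy=1.45))
E
```

```text
tool_pos: [516.0, 93.5, 212.4]
scene (iou,angle) [(0.92, -0.05), (0.88, -0.05), (0.91, -0.05), (0.91, -0.1), (0.88, -0.05)]
side (iou,angle) [(0.94, 0.0), (0.95, 0.0), (0.95, 0.0), (0.94, 0.0), (0.91, 0.0)]
scene pill_jar [268. 210.]
scene carton [287. 337.]
scene vial [351. 216.]
scene tray [291. 260.]
side pill_jar [285. 336.]
side carton [393. 271.]
side vial [234. 301.]
side tray [333. 299.]
```

View pics/end.png

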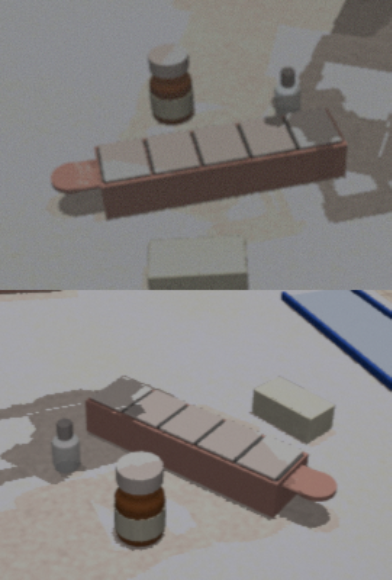

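The last picture shows all five lids flat, and the tray, jar, carton and vial still standing where they were, with the hand clear. I'm handing the job in.

```bash
python3 -c "
from plant import bot;print(bot.close_job())"
```

```text
the job is handed in; nothing more can be done
None
```

All five lids are folded flat in order from the ear end. The hand lifted slightly between lids rather than making one level stroke. The tray, jar, carton and vial show no visible shift, the hand is clear, and the job is handed in at about 16 s of the 45 s allowed; no verdict was returned.

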